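# Roll a sleeve blank along the rails into the V-blocks, up to the stop

## Task

Set up the sleeve blank for its run-out check without picking it up: with the fingers pushing on its side, roll (do not drag) the one nearest the V-blocks along the two rails until it drops into the vees, then push it endwise, gently, along the vees until its far end rests against the end stop. Nothing is gripped or lifted; the next blank waiting on the rails and everything else on the bench stay where they are.

Things in the scene. Friction and masses are not known exactly. Their poses are not given: they have to be found in the camera images.
- fixture: Checking fixture, fixed. Aluminium base plate 12 mm thick, x -64 to 108, y -280 to 105 mm. Origin: on the bench under the middle of the vees. x: along the vees (and a seated bar) towards the end stop; y: the direction in which the blank is rolled; z up. x points away from the robot within 20 degrees, so the bars lie roughly fore and aft and the blank rolls to the robot's left.
- vees (a point): Axis of a seated bar, midway between the two V-blocks: fixture frame x = 0, y = 0, z = 54 mm. The steel V-blocks are 25 mm long in x, centred at x = -35 and +35, from y = -35 to +35. 90 degree vees open upward: mouth 38 mm wide (y -19 to +19), apex line y = 0, z = 23, flat shoulders at z = 42 mm on both sides.
- rail_ends (a point): Outer end of the two rails, on their top, midway between them: fixture frame x = 0, y = -265, z = 42 mm. The steel rails, 12 mm wide at x = -35 and +35, run from here level to the V-blocks (y = -35), flush with the shoulders (z = 42 mm). A pin 12 mm high stands on each rail 5 mm from this end.
- stop (a point): Middle of the end stop's face, where the seated bar's axis meets it: fixture frame x = 80, y = 0, z = 54 mm. Rigid upright steel plate, its face looks to -x; 50 mm wide (y -25 to +25), top at z = 74 mm. Sliding the blank along the vees takes 1 to 4 N; the force rises sharply at the stop.
- gauge (a point): Dial gauge on a post beyond the vees, fixed to the fixture, its plunger drawn back clear of the bar. Middle of the dial: fixture frame x = 0, y = 78, z = 88 mm; the whole takes y 54 to 105 mm, up to 110 mm high.
- blank: The blank to set up: plain grey plastic sleeve, bored, 44 mm outside diameter, 130 mm long, about 0.24 kg, lying across the rails, nearest the V-blocks, up to 5 degrees askew. Origin: middle of its axis (z = 64 mm on the rails, 54 in the vees); x along its axis, to the far end. Pushed on the side it rolls easily, coasts 10 mm or so after a slow push, and drops 10 mm by itself once its axis is past the mouth edge.
- blank_far_end (a point): Centre of the blank's end face on the end-stop side (65 mm from its origin), at the start 15 to 42 mm short of the plane of the stop face.
- blank_near_end (a point): Centre of the blank's end face on the robot's side (65 mm from its origin).
- next_blank: An identical sleeve (44 mm diameter, 130 mm long) waiting farther back on the same rails; at least 50 mm is free between the two sleeves. To be left alone. Origin: middle of its axis.
- flange_ring: Bystander: thick grey plastic ring, 72 mm outside, 42 mm high, flat on the bench on the robot's side of the rails. Origin: centre of its underside.
- bush: Bystander: grey plastic sleeve 44 mm in diameter standing on end, 75 mm high, on the bench beyond the rails. Origin: centre of its underside.
- thin_ring: Bystander: aluminium ring 60 mm outside, 16 mm high, flat on the bench beyond the fixture. Origin: centre of its underside.
- caliper: Bystander: digital caliper 230 mm long lying flat on the left of the bench, 15 mm high. Origin: middle of its beam, underside.
- screwdriver: Bystander: screwdriver lying on the right of the bench.
- plug_gauge: Bystander: steel plug gauge standing upright on the right of the bench, 32 mm in diameter, 88 mm high. Origin: centre of its underside.
- oil_bottle: Bystander: white bottle 56 mm in diameter, 130 mm high, on the left of the bench. Origin: centre of its underside.
Mind the look-alikes: they are no part of the job. What is shaped like the blank but orange or turquoise is not meant.

How it is judged:
On the way, in this order (a step that is already met when the one before it is completed fails the run):
1. the blank has rolled at least a sixth of a turn on the rails (angle between blank's own z axis and vertical above 1 rad and z of blank in the frame of fixture between 0.061 and 0.067 m), for 0.05 s.
2. the blank has rolled down into both vees (y of blank in the frame of fixture between -0.003 and 0.003 m and z of blank in the frame of fixture between 0.0511 and 0.0571 m and angle between the x axis of blank and the x axis of fixture, either way round below 0.04 rad), for 0.2 s.
At the end, for the whole second after the job is handed in: The blank lies at rest in both vees (axis within 3 mm of the seated position sideways and in height, within 0.04 rad of the vees' direction) with its far end within 3 mm of the end stop; the next blank and all bystanders are within 12 mm of where they started (all of step 2 and x of blank_far_end in the frame of fixture above 0.077 m and linear speed of blank below 0.01 m/s and distance of each of next_blank, flange_ring, bush, thin_ring, caliper, screwdriver, plug_gauge, oil_bottle from where it was at the start of the episode below 0.012 m); the robot touches nothing.
It fails at once if the blank is lifted more than 6 mm above its rolling height (z of blank in the frame of fixture above 0.07 m).
It fails at once if the blank is held between the fingers (touched with its middle between them) (distance between the grasp point and blank below 0.02 m and contact force between the fingers and blank above 0.5 N).
It fails at once if the blank falls off the fixture (z of blank in the frame of fixture below 0.04 m).
It fails at once if the blank is pushed harder than 40 N (contact force between the fingers and blank above 40 N).
It fails at once if the next blank or another thing on the bench is shifted more than 12 mm (distance of any of next_blank, flange_ring, bush, thin_ring, caliper, screwdriver, plug_gauge, oil_bottle from where it was at the start of the episode above 0.012 m).
It also fails if it takes over 48 s, if anything falls off the work surface, if the arm or the gripper's body presses on something with over 40 N, if the wrist force passes 120 N, or if a joint passes its speed limit or range.

## Robot

A 6-joint arm with a two-finger parallel gripper is mounted at the origin on the work surface. World frame = base frame: x ahead of the robot, y to its left, z up, the work surface at z = 0. Lengths are in m, angles in rad, forces in N, time in s.
With the tool pointing down it reaches from about 0.25 to 0.775 m from the base axis. Payload 4 kg.
Tool frame: the origin (TCP) lies midway between the tips of the shut fingers; the grasp point (between the pads) lies 19 mm behind it; z points along the fingers, y is the line along which they close (so a half turn about z gives the same grasp; the last joint's range is limited). The gripper opens to 94 mm and grips with 3 to 60 N. Pads are 16 mm wide; open, the fingers measure 119 mm over their backs; the gripper's body (75 mm by 177 mm) begins 78 mm behind the grasp point.
Start: joints at [-1.421, 0.087, 1.371, -0, 1.684, -0.103], TCP at [0.138, -0.533, 0.172] pointing down, gripper open.
Joint ranges: [-3.1, 3.1], [-0.76, 2.03], [0.27, 2.55], [-1.08, 4.22], [0.17, 2.65], [-2.57, 2.57]. Speed limits (rad/s): [2.79, 2.79, 3.14, 3.14, 3.14, 3.14].

## Interface

Orientations are given as [roll, pitch, yaw] about the fixed x, y, z axes, in that order (R = Rz(yaw) Ry(pitch) Rx(roll)).
In Python, from bench import get_obs, snapshot, close_job gives the robot as it stands. The module is installed in compiled form; this text tells all that it offers.
- The arm moves only by the tool drive_tool, never from a script. Its argument "commands" is a list of rows, each a list of 6 numbers: the shift along the tool's x, y, z in units of 0.04 m (1.0 is 0.04 m), then the turn, a rotation vector about the tool's x, y, z in units of 0.1 rad (1.0 is 0.1 rad). In form: [[dx, dy, dz, wx, wy, wz], ...]. A call has 1 to 20 rows; each row shifts and turns the commanded pose from where the row before left it, along the tool's axes as they then stand; what a row does not reach is not made up. A row lasts 1/8 s, in which the tool goes at most 62.5 mm and 10.7 degrees, less where a joint would pass 70% of its speed; a pose out of reach is approached as far as the arm can. A call with a number of a shift or a turn outside -1 to 1 is refused whole. A call with a gripper value outside its range is refused whole. "gripper" is the closure, from 0 (fully open) to 1 (shut), set as the call begins (left out, the last holds). The fingers move at their own pace and stop on an object; the grip force is fixed at half the most. Time passes only in rows, so rows that do not move let the fingers close. It gives the time, the measured TCP pose, the force, the opening and the grip force at its end, in the units of the state.
- get_obs(): the state, without advancing time (a new reading comes with each control period).
- snapshot(name): name is "side" or "top" or "wrist"; returns a dict with "image" (480x640x3 uint8, blue, green, red), "range_z" (480x640 float32, m along the optical axis (not along the pixel's ray), 0 where there is no reading), "fx", "fy", "cx", "cy" (pixels), "k1" (the pictures are not rectified: a ray, as slopes to the right and down, at radius r is drawn at 1 + k1 r^2 times it, then the intrinsics apply), "rvec" (rotation vector, rad) and "tvec" (3), from world to camera coordinates, as OpenCV has them. Camera axes: x right, y down, z forward; pixel columns grow to the right and rows downward; lengths in m; the calibration is good to about 2 mm. A picture is of the moment at which its call begins.
- close_job(): hands the job in; it is judged then, once.
The state is a dict: "time": time; "joint_positions": joint angles; "qvel": joint speeds; "joint_torque": joint torques, N m; "tool_pos": TCP position; "ee_rot": TCP orientation; "wrist_force": force on the tool from outside, world axes, zero at the start; "wrist_torque": the same for the moment, N m; "width": finger opening in m; "finger_force": force on a finger pad.
Only numpy, scipy, OpenCV 4.12 (cv2) and the standard library are available. Lean on these libraries where they do the work, as an engineer would, in place of code of your own. Each camera call takes 0.05 s, during which the arm holds its last target. There are 200 camera calls.

## Working session

There is one attempt and no reset: what is moved stays moved. The work goes in short steps, Python scripts to look and compute and a tool call to move; the robot and the scene stay as the last step left them, time stands still between calls to the robot, and variables do not carry over. Pictures are saved under pics/ and viewed, at most 10 in all, crops included, and the job is handed in when it is done.

Besides the shell and the picture viewer there is one more tool, called after "Request:" in YAML: its name, and indented under it one key for each argument. drive_tool: Moves the arm, as the interface text tells. Its arguments: {"type":"object","properties":{"commands":{"type":"array"},"gripper":{"type":"number"}},"required":["commands"]}

```bash
mkdir -p pics
cat > h.py <<'E'
import numpy as np, cv2
from bench import get_obs, snapshot, close_job
def pts(s):
    R=cv2.Rodrigues(np.array(s["rvec"],float))[0]; t=np.array(s["tvec"],float).ravel()
    K=np.array([[s["fx"],0,s["cx"]],[0,s["fy"],s["cy"]],[0,0,1]])
    v,u=np.mgrid[0:480,0:640]
    p=np.stack([u,v],-1).reshape(-1,1,2).astype(float)
    n=cv2.undistortPoints(p,K,np.array([s["k1"],0,0,0,0.]))[:,0]
    z=s["range_z"].reshape(-1,1)
    P=(np.c_[n,np.ones(len(n))]*z-t)@R
    P[z[:,0]==0]=np.nan
    return P.reshape(480,640,3)
def ray(s,uv):
    R=cv2.Rodrigues(np.array(s["rvec"],float))[0]; t=np.array(s["tvec"],float).ravel()
    K=np.array([[s["fx"],0,s["cx"]],[0,s["fy"],s["cy"]],[0,0,1]])
    n=cv2.undistortPoints(np.array(uv,float).reshape(-1,1,2),K,np.array([s["k1"],0,0,0,0.]))[:,0]
    return -R.T@t, np.c_[n,np.ones(len(n))]@R
def onplane(s,uv,h):
    o,d=ray(s,uv); return o+d*((h-o[2])/d[:,2:])
E
python3 - <<'E'
from h import *
import pickle
for n in("top","side"):
    s=snapshot(n); pickle.dump(s,open(n+".pkl","wb")); cv2.imwrite(f"pics/{n}0.png",s["image"])
    P=pts(s); print(n,np.isnan(P[...,0]).mean(), s["tvec"])
    print([P[v,u].round(3).tolist() for v in(100,240,380) for u in (100,320,540)])
print(get_obs())
E
```

```text
top 0.004026692708333333 [0.03692241 0.57018347 1.02775698]
[[0.894, 0.576, 0.061], [0.908, 0.047, 0.004], [0.914, -0.499, 0.003], [0.556, 0.568, 0.048], [0.559, 0.041, 0.082], [0.566, -0.49, 0.002], [0.209, 0.588, -0.002], [0.226, 0.04, 0.002], [0.23, -0.488, 0.004]]
side 0.0045377604166666665 [0.51949819 0.24288544 1.05269507]
[[2.236, -0.736, -0.162], [1.917, -2.42, -0.656], [0.194, 0.053, 0.522], [2.057, -0.412, -0.746], [0.632, -0.072, 0.011], [0.13, 0.068, 0.29], [0.781, 0.524, -0.0], [0.42, 0.31, 0.0], [0.046, 0.097, 0.0]]
{'time': 0.1, 'joint_positions': array([-1.42109759e+00,  8.78857616e-02,  1.37210329e+00, -1.55511388e-05,
        1.68361780e+00, -1.03088686e-01]), 'qvel': array([ 1.93633375e-03, -8.88925455e-04, -5.28600326e-03,  1.13315259e-04,
       -1.26827992e-03, -3.08491958e-05]), 'joint_torque': array([ 1.93194464e-03, -3.41253304e+01, -3.03301656e+01,  7.19885551e-02,
        3.04621970e-02, -9.24843152e-05]), 'tool_pos': array([ 0.13746729, -0.53195433,  0.17111867]), 'ee_rot': array([-3.13958756e+00, -1.91899208e-04,  2.52785495e-01]), 'wrist_force': array([ 0.07290489, -0.30921245,  0.22089012]), 'wrist_torque': array([ 0.04213403,  0.02181096, -0.04589969]), 'finger_force': 0.0, 'width': 0.0941856293149454}
```

View pics/top0.png

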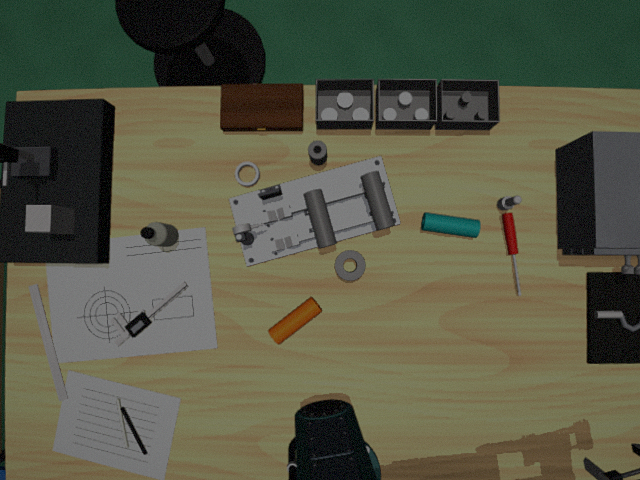

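View pics/side0.png

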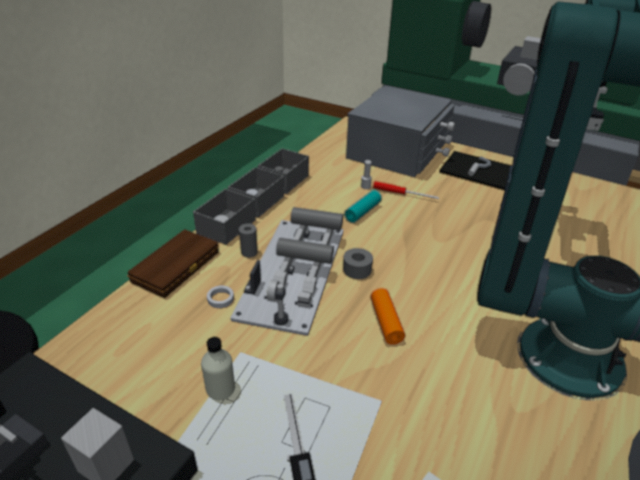

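The top view shows two grey sleeves lying on the rails, at (319,218) and (378,200). The vees are near (284,230), the stop is the dark plate at (270,191) and the gauge is at (243,235). The sleeve at (319,218) is nearest the V-blocks, so it is the blank. The turquoise (450,224), orange (296,320) and standing bush (318,152) are not meant.

```bash
cat > fit.py <<'E'
from h import *
import pickle
s=pickle.load(open("top.pkl","rb")); P=pts(s); im=s["image"]
hsv=cv2.cvtColor(im,cv2.COLOR_BGR2HSV)
roi=np.zeros((480,640),bool); roi[145:280,215:412]=True
m=(roi&(hsv[...,1]<60)&(P[...,2]>-.01)).astype(np.uint8)
n,l,st,c=cv2.connectedComponentsWithStats(m); k=1+np.argmax(st[1:,4]); print(st[k])
# bare plate pixels (bright)
pl=(l==k)&(P[...,2]<0.022)&(P[...,2]>0.004); print("plate z",np.median(P[pl][:,2]))
cs=max(cv2.findContours((l==k).astype(np.uint8),0,2)[0],key=cv2.contourArea)
print("approx",cv2.approxPolyDP(cs,6,True)[:,0].tolist())
uv=np.argwhere(pl)[:,::-1]
Q=onplane(s,uv,0.012)[:,:2]
r=cv2.minAreaRect((Q*1000).astype(np.float32)); print("rect",r)
B=cv2.boxPoints(r);print(B)
# sleeves
hi=roi&(P[...,2]>0.075)&(P[...,2]<0.095)&(hsv[...,1]<60)
n,l2,st,c=cv2.connectedComponentsWithStats(hi.astype(np.uint8))
for i in range(1,n):
    if st[i,4]>100:
        q=P[l2==i]; print(st[i],c[i].round(),np.percentile(q[:,2],[50,95]),q.mean(0).round(4)); r=cv2.minAreaRect((q[:,:2]*1000).astype(np.float32)); print(r)
x=cv2.resize(im[140:280,210:415],None,fx=3.9,fy=3.9,interpolation=cv2.INTER_CUBIC); cv2.imwrite("pics/crop0.png",x)
E
python3 fit.py
```

```text
[  229   156   172   111 11359]
plate z 0.013075330640802435
approx [[381, 156], [229, 198], [246, 266], [399, 224]]
rect ((633.0648193359375, 59.43937683105469), (172.302978515625, 385.62506103515625), 15.994185447692871)
[[ 497.1208   221.04991]
 [ 603.3758  -149.64748]
 [ 769.00885 -102.17116]
 [ 662.75385  268.52625]]
[308 145  19  14 118] [317. 151.] [0.07666025 0.0788936 ] [0.7622 0.0499 0.0768]
((761.0545654296875, 49.97992706298828), (30.843952178955078, 41.16585159301758), 0.061163999140262604)
[ 362  171   33   59 1004] [377. 200.] [0.08462206 0.08890257] [ 0.6502 -0.0869  0.0839]
((651.1475219726562, -87.64866638183594), (130.33181762695312, 41.565452575683594), 17.325794219970703)
[304 189  32  59 988] [319. 218.] [0.08411116 0.08853004] [0.6092 0.0429 0.0835]
((609.3880615234375, 43.02629089355469), (130.15988159179688, 40.990291595458984), 16.4482421875)
```

View pics/crop0.png

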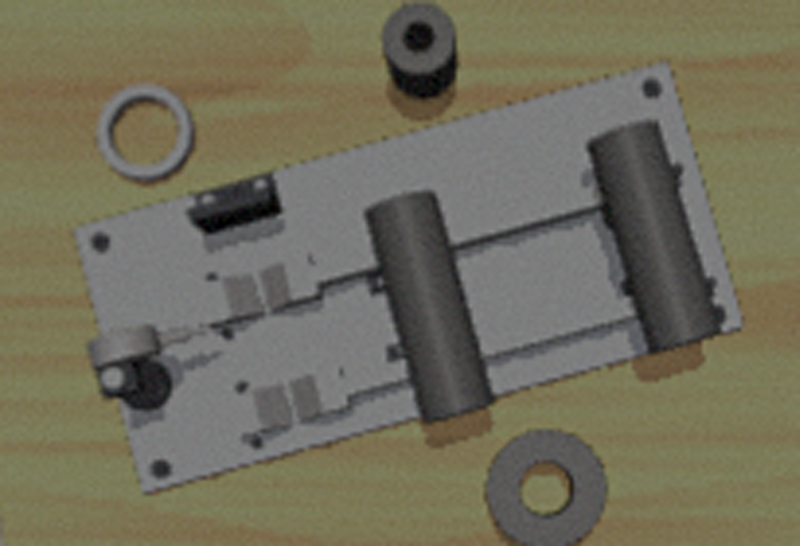

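Plate rectangle: 172.3 x 385.6 mm, against 172 x 385 nominal. Fixture origin is about (0.588, 0.1375), yaw 16.0°. The enlarged crop shows the blank at fixture (-5, -97), with about 93 mm of free gap behind it. I'm moving above the gap now, turning so the open fingers spread along the blank's axis.

Request:
drive_tool:
  commands:
    - [0.84,-0.52,0,0,0,-1]
    - [0.89,-0.44,0,0,0,-1]
    - [0.92,-0.34,0,0,0,-1]
    - [0.95,-0.25,0,0,0,-1]
    - [0.97,-0.15,0,0,0,-1]
    - [0.98,-0.06,0,0,0,-1]
    - [0.99,0.04,0,0,0,-1]
    - [0.98,0.14,0,0,0,-1]
    - [0.96,0.24,0,0,0,-1]
    - [0.93,0.33,0,0,0,-1]
    - [0.89,0.42,0,0,0,-1]
    - [0.84,0.51,0,0,0,-1]
    - [0.79,0.59,0,0,0,-1]
    - [0.73,0.67,0,0,0,-1]
    - [0.66,0.74,0,0,0,-1]
    - [0.58,0.8,0,0,0,-1]
    - [0.5,0.85,0,0,0,0]
    - [0.5,0.85,0,0,0,0]
    - [0,0,0,0,0,0]
  gripper: 0

```text
time: 2.48
tool_pos: [0.6277, -0.0158, 0.1704]
ee_rot: [-3.139, -0.001, 1.856]
wrist_force: [0.3, -0.2, 0.6]
width: 0.094
finger_force: 0.0
```

Request:
drive_tool:
  commands:
    - [0,0,0.7,0,0,0]
    - [0,0,0.7,0,0,0]
    - [0,0,0.7,0,0,0]
    - [0,0,0.5,0,0,0]
    - [0,0,0.25,0,0,0]
    - [0,0,0,0,0,0]

```text
time: 3.22
tool_pos: [0.6263, -0.0184, 0.0575]
ee_rot: [-3.14, -0.0, 1.852]
wrist_force: [1.3, 0.1, 0.5]
width: 0.0941
finger_force: 0.0
```

Request:
drive_tool:
  commands:
    - [0.2,0,0,0,0,0]
    - [0.2,0,0,0,0,0]
    - [0.1,0,0,0,0,0]
    - [0.1,0,0,0,0,0]
    - [0,0,0,0,0,0]

```text
time: 3.85
tool_pos: [0.6205, 0.0056, 0.0583]
ee_rot: [3.141, 0.0, 1.853]
wrist_force: [-0.5, 1.3, 0.1]
width: 0.094
finger_force: 0.0
```

Run:
```python
from h import *
s=snapshot("side"); cv2.imwrite("pics/side1.png",cv2.resize(s["image"][150:350,200:460],None,fx=3,fy=3))
print(get_obs()["tool_pos"],get_obs()["wrist_force"])
```

```text
[0.62050101 0.00532387 0.05819147] [ 0.41246675  0.97483937 -0.34341481]
```

View pics/side1.png

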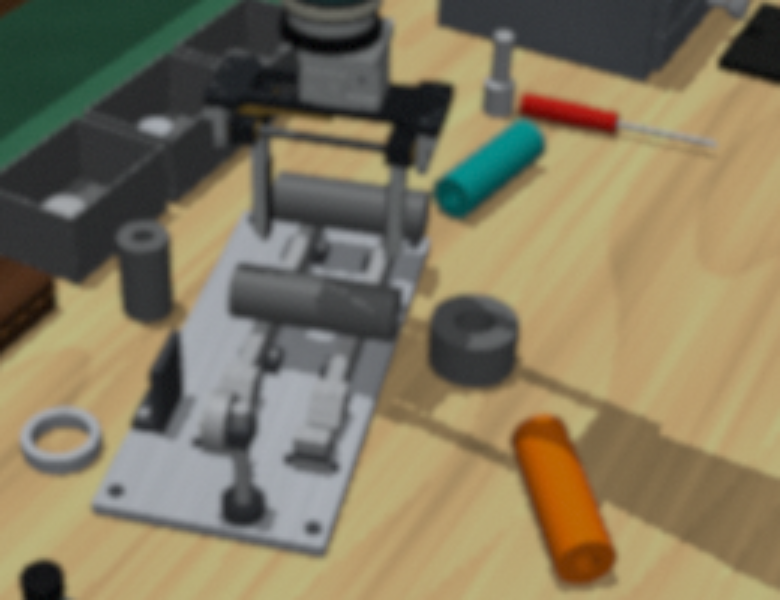

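The fingers stand in the gap between the two sleeves: blank at (315,300), next at (350,205), both clear. I'll roll it slowly.

Request:
drive_tool:
  commands:
    - [0.1,0,0,0,0,0]
    - [0.1,0,0,0,0,0]
    - [0.1,0,0,0,0,0]
    - [0.1,0,0,0,0,0]
    - [0.1,0,0,0,0,0]
    - [0.1,0,0,0,0,0]
    - [0.1,0,0,0,0,0]
    - [0.1,0,0,0,0,0]
    - [0.1,0,0,0,0,0]
    - [0.1,0,0,0,0,0]
    - [0.1,0,0,0,0,0]
    - [0.1,0,0,0,0,0]
    - [0.1,0,0,0,0,0]
    - [0.1,0,0,0,0,0]
    - [0.1,0,0,0,0,0]
    - [0.1,0,0,0,0,0]
    - [0.1,0,0,0,0,0]

```text
time: 6.02
tool_pos: [0.6015, 0.0708, 0.0581]
ee_rot: [-3.142, 0.0, 1.853]
wrist_force: [-0.1, 0.6, -0.4]
width: 0.0938
finger_force: 0.0
```

Run:
```python
from h import *
s=snapshot("side"); cv2.imwrite("pics/side2.png",cv2.resize(s["image"][150:350,200:460],None,fx=3,fy=3))
o=get_obs();print(o["tool_pos"],o["wrist_force"])
P=pts(s); c=np.cos(np.radians(16)); n=np.sin(np.radians(16))
d=P-[.5878,.1375,0]; F=np.stack([c*d[...,0]+n*d[...,1],-n*d[...,0]+c*d[...,1],d[...,2]],-1)
m=(abs(F[...,0]+5)<55)&(F[...,1]>-.09)&(F[...,1]<.03)&(F[...,2]>.05)&(F[...,2]<.1)&(abs(F[...,0]+.005)<.03)
q=F[m];i=q[:,2]>np.percentile(q[:,2],90);print(len(q),np.percentile(q[:,2],[50,90,98]),q[i].mean(0), np.percentile(q[:,1],[2,98]))
```

```text
[0.60137079 0.07130324 0.05816401] [ 0.32329464  0.27280009 -1.62002719]
393 [0.07512561 0.08513631 0.08713344] [-0.00451153 -0.08653715  0.08647254] [-0.08928233 -0.07052944]
```

View pics/side2.png

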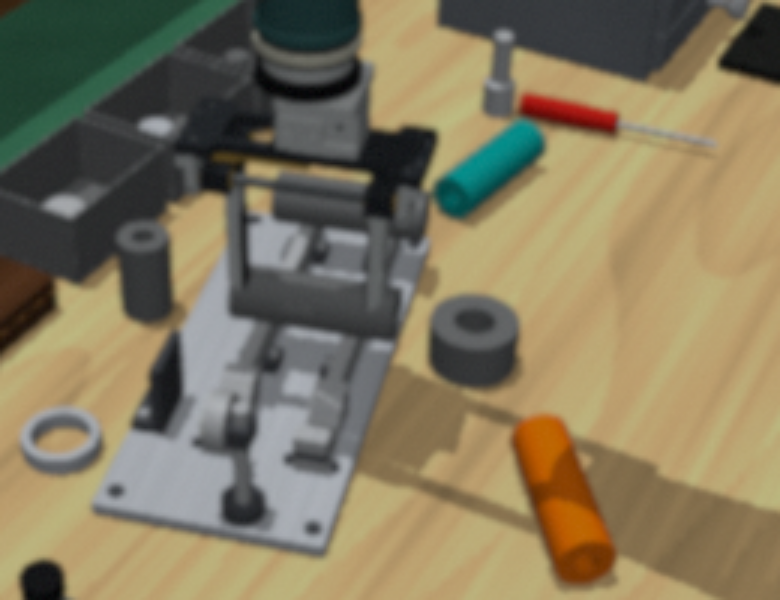

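The picture shows the fingers at (238,285) and (378,300), apparently past the blank, and the blank still at its start with no force. That suggests the open fingertips sit higher than the TCP. I'll measure where the tips are before moving.

Run:
```python
from h import *
c=np.cos(np.radians(16)); n=np.sin(np.radians(16))
def fix(P):
    d=P-[.5878,.1375,0]; return np.stack([c*d[...,0]+n*d[...,1],-n*d[...,0]+c*d[...,1],d[...,2]],-1)
s=snapshot("side");F=fix(pts(s))*1000
print("right finger col 325");print([(v,F[v,325].round().tolist()) for v in range(218,266,3)])
print("left finger col 279");print([(v,F[v,279].round().tolist()) for v in range(208,262,3)])
print("mid col 302");print([(v,F[v,302].round().tolist()) for v in range(234,268,3)])
print(get_obs()["width"])
```

```text
right finger col 325
[(218, [-62.0, -37.0, 203.0]), (221, [-63.0, -32.0, 199.0]), (224, [-58.0, -59.0, 172.0]), (227, [-58.0, -58.0, 165.0]), (230, [-59.0, -57.0, 158.0]), (233, [-58.0, -60.0, 147.0]), (236, [-59.0, -56.0, 143.0]), (239, [-59.0, -58.0, 133.0]), (242, [-59.0, -60.0, 124.0]), (245, [-60.0, -58.0, 117.0]), (248, [-60.0, -56.0, 110.0]), (251, [-60.0, -60.0, 98.0]), (254, [-57.0, -76.0, 78.0]), (257, [-57.0, -76.0, 69.0]), (260, [-58.0, -72.0, 63.0]), (263, [-49.0, -121.0, 14.0])]
left finger col 279
[(208, [45.0, -62.0, 194.0]), (211, [38.0, -38.0, 203.0]), (214, [45.0, -58.0, 180.0]), (217, [45.0, -59.0, 172.0]), (220, [45.0, -60.0, 164.0]), (223, [45.0, -60.0, 156.0]), (226, [46.0, -60.0, 148.0]), (229, [45.0, -57.0, 141.0]), (232, [45.0, -56.0, 134.0]), (235, [46.0, -58.0, 124.0]), (238, [47.0, -61.0, 114.0]), (241, [47.0, -60.0, 106.0]), (244, [46.0, -58.0, 99.0]), (247, [51.0, -72.0, 79.0]), (250, [52.0, -73.0, 70.0]), (253, [52.0, -75.0, 60.0]), (256, [67.0, -121.0, 13.0]), (259, [63.0, -107.0, 15.0])]
mid col 302
[(234, [31.0, -207.0, 26.0]), (237, [32.0, -209.0, 15.0]), (240, [6.0, -109.0, 82.0]), (243, [1.0, -92.0, 86.0]), (246, [-1.0, -83.0, 85.0]), (249, [-2.0, -78.0, 79.0]), (252, [-4.0, -73.0, 75.0]), (255, [-4.0, -72.0, 67.0]), (258, [-3.0, -75.0, 56.0]), (261, [7.0, -115.0, 14.0]), (264, [5.0, -106.0, 12.0]), (267, [2.0, -94.0, 13.0])]
0.09369751447180963
```

The fingertips end at z ≈ 94 mm with the gripper fully open, 36 mm above the TCP, so they passed over the blank and it hasn't moved. I'll go back into the gap and descend about 38 mm deeper. The gripper body then sits at about 117 mm, clear of the sleeves at 86 mm.

Request:
drive_tool:
  commands:
    - [0,0,-0.5,0,0,0]
    - [-0.6,0,0,0,0,0]
    - [-0.6,0,0,0,0,0]
    - [-0.6,0,0,0,0,0]
    - [-0.4,0,0,0,0,0]
    - [0,0,0,0,0,0]
    - [0,0,0.5,0,0,0]
    - [0,0,0.4,0,0,0]
    - [0,0,0.4,0,0,0]
    - [0,0,0.15,0,0,0]
    - [0,0,0,0,0,0]

```text
time: 7.5
tool_pos: [0.6257, -0.0138, 0.0195]
ee_rot: [-3.141, -0.0, 1.853]
wrist_force: [0.4, 0.4, 0.2]
width: 0.094
finger_force: 0.0
```

```bash
cat >> h.py <<'E'
c_=np.cos(np.radians(16)); n_=np.sin(np.radians(16))
def fix(P):
    d=np.asarray(P)-[.5878,.1375,0]; return np.stack([c_*d[...,0]+n_*d[...,1],-n_*d[...,0]+c_*d[...,1],d[...,2]],-1)*1000
def state():
    o=get_obs(); print("t",round(o["time"],2),"tcp_fix",fix(o["tool_pos"]).round(1),"F",o["wrist_force"].round(1))
E
python3 - <<'E'
from h import *
s=snapshot("side"); cv2.imwrite("pics/side3.png",cv2.resize(s["image"][150:350,200:460],None,fx=3,fy=3))
state()
E
```

```text
t 7.55 tcp_fix [  -4.8 -156.1   20.3] F [-0.2 -0.1  0.8]
```

View pics/side3.png

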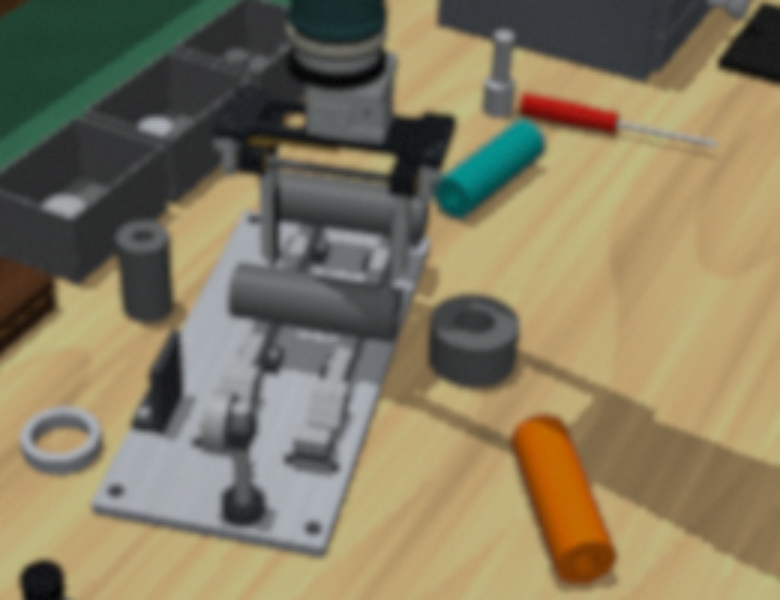

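Both fingers are down in the gap, tips at (270,258) and (400,285), with nothing touched. I'll push a first stretch and check it.

Request:
drive_tool:
  commands:
    - [0.2,0,0,0,0,0]
    - [0.2,0,0,0,0,0]
    - [0.1,0,0,0,0,0]
    - [0.1,0,0,0,0,0]
    - [0.1,0,0,0,0,0]
    - [0.1,0,0,0,0,0]
    - [0.1,0,0,0,0,0]
    - [0.1,0,0,0,0,0]
    - [0.1,0,0,0,0,0]
    - [0.1,0,0,0,0,0]
    - [0.1,0,0,0,0,0]

```text
time: 8.93
tool_pos: [0.6115, 0.0362, 0.0202]
ee_rot: [3.142, 0.0, 1.853]
wrist_force: [-0.1, 0.3, 0.6]
width: 0.094
finger_force: 0.1
```

```bash
cat >> h.py <<'E'
def blank():
    s=snapshot("side");F=fix(pts(s))
    m=(abs(F[...,0]+5)<38)&(F[...,1]>-125)&(F[...,1]<30)&(F[...,2]>48)&(F[...,2]<92)
    q=F[m]
    for a,b in((-43,-20),(-15,10),(10,33)):   # circle fit (r=22) per x slice
        p=q[(q[:,0]>a)&(q[:,0]<b)]
        from scipy.optimize import least_squares
        r=least_squares(lambda v:np.hypot(p[:,1]-v[0],p[:,2]-v[1])-22,[p[:,1].mean()-8,62],loss="soft_l1")
        print((a,b),len(p),r.x.round(1),round(np.sqrt(np.mean(r.fun**2)),1))
    return s,F
E
python3 -c "
from h import *
state();blank()"
```

```text
t 8.93 tcp_fix [  -5.1 -103.9   20.2] F [-0.1  0.3  0.6]
(-43, -20) 196 [-72.3  64.7] 1.9
(-15, 10) 204 [-72.1  65.1] 1.8
(10, 33) 188 [-71.8  64.9] 1.9
```

Now it rolls: axis at y = -72, z = 65, square to the rails. Continuing to the mouth edge.

Request:
drive_tool:
  commands:
    - [0.1,0,0,0,0,0]
    - [0.1,0,0,0,0,0]
    - [0.1,0,0,0,0,0]
    - [0.1,0,0,0,0,0]
    - [0.1,0,0,0,0,0]
    - [0.1,0,0,0,0,0]
    - [0.1,0,0,0,0,0]
    - [0.1,0,0,0,0,0]
    - [0.1,0,0,0,0,0]
    - [0.1,0,0,0,0,0]
    - [0.1,0,0,0,0,0]
    - [0.1,0,0,0,0,0]
    - [0.1,0,0,0,0,0]
    - [0,0,0,0,0,0]
    - [0,0,0,0,0,0]
    - [0,0,0,0,0,0]
    - [0,0,0,0,0,0]

```text
time: 11.1
tool_pos: [0.5972, 0.0858, 0.0201]
ee_rot: [-3.142, 0.0, 1.853]
wrist_force: [0.4, 0.2, -0.3]
width: 0.0939
finger_force: 0.0
```

```bash
python3 -c "
from h import *
state();blank()"
```

```text
t 11.1 tcp_fix [ -5.2 -52.3  20.1] F [ 0.4  0.2 -0.3]
(-43, -20) 193 [ 2.2 54.5] 1.7
(-15, 10) 215 [ 2.  54.8] 1.7
(10, 33) 155 [ 2.2 54.9] 1.6
```

The blank has dropped into the vees: axis z ≈ 54.7, parallel. Next I'll lift clear, shut the fingers, turn a quarter back and go behind the near end.

Request:
drive_tool:
  commands:
    - [-0.1,0,-0.6,0,0,0]
    - [0,0,-0.7,0,0,0]
    - [0,0,-0.7,0,0,0]
    - [0,0,-0.7,0,0,0]
    - [0.5,-0.8,0,0,0,0]
    - [0.5,-0.8,0,0,0,0]
    - [0.4,-0.8,0,0,0,0]
    - [0,0,0,0,0,0]
  gripper: 0

```text
time: 12.15
tool_pos: [0.4889, 0.1096, 0.1285]
ee_rot: [3.141, 0.0, 1.854]
wrist_force: [0.5, 0.4, 0.5]
width: 0.0938
finger_force: 0.0
```

Request:
drive_tool:
  commands:
    - [0,0,0,0,0,1]
    - [0,0,0,0,0,1]
    - [0,0,0,0,0,1]
    - [0,0,0,0,0,1]
    - [0,0,0,0,0,1]
    - [0,0,0,0,0,1]
    - [0,0,0,0,0,1]
    - [0,0,0,0,0,1]
    - [0,0,0,0,0,1]
    - [0,0,0,0,0,1]
    - [0,0,0,0,0,1]
    - [0,0,0,0,0,1]
    - [0,0,0,0,0,1]
    - [0,0,0,0,0,1]
    - [0,0,0,0,0,1]
    - [0,0,0,0,0,0.7]
    - [0,0,0,0,0,0]
  gripper: 1

```text
time: 14.28
tool_pos: [0.4914, 0.1088, 0.1281]
ee_rot: [3.141, -0.0, 0.283]
wrist_force: [0.1, 0.1, -0.1]
width: 0.0003
finger_force: 0.0
```

Run:
```python
from h import *
state();s,F=blank()
for n in ("side","top"):
    s=snapshot(n); F=fix(pts(s))
    m=(abs(F[...,1]-1)<20)&(F[...,2]>62)&(F[...,2]<82)&(F[...,0]>-95)&(F[...,0]<78)
    q=F[m]; print(n,len(q),np.percentile(q[:,0],[0,1,3,10,90,97,99,100]).round(1),q[:,1].mean().round(1))
cv2.imwrite("pics/side4.png",cv2.resize(snapshot("side")["image"][150:350,200:460],None,fx=3,fy=3))
```

```text
t 14.28 tcp_fix [-100.6   -1.   128.1] F [ 0.1  0.1 -0.1]
(-43, -20) 198 [ 1.9 54.8] 1.8
(-15, 10) 208 [ 2.  54.9] 1.7
(10, 33) 159 [ 2.2 55.2] 1.7
side 717 [-69.3 -68.9 -67.5 -58.   47.9  56.9  59.9  62. ] 9.6
top 762 [-46.7 -41.7 -39.  -31.9  48.7  55.8  58.3  59.3] 0.0
```

View pics/side4.png

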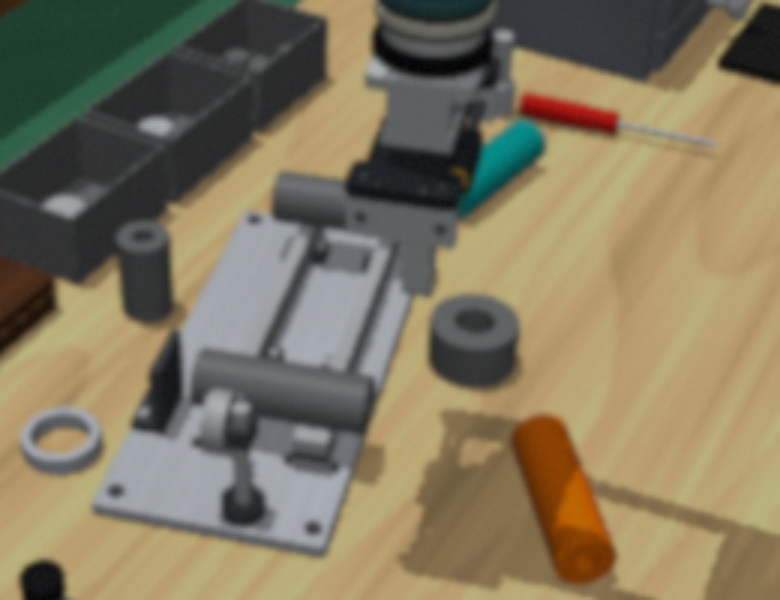

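The blank lies in the vees, (285,390) in this crop, with the far end about 20 mm short of the stop at (165,375). The shut fingers hang clear behind the near end. Descending to z = 36 mm, then pushing.

Request:
drive_tool:
  commands:
    - [0,0,0.7,0,0,0]
    - [0,0,0.7,0,0,0]
    - [0,0,0.6,0,0,0]
    - [0,0,0.3,0,0,0]
    - [0.2,0,0,0,0,0]
    - [0.2,0,0,0,0,0]
    - [0,0,0,0,0,0]

```text
time: 15.35
tool_pos: [0.5075, 0.1139, 0.0374]
ee_rot: [3.141, -0.002, 0.283]
wrist_force: [0.3, 0.9, -0.4]
width: 0.0002
finger_force: 0.0
```

Request:
drive_tool:
  commands:
    - [0.1,0,0,0,0,0]
    - [0.1,0,0,0,0,0]
    - [0.1,0,0,0,0,0]
    - [0.05,0,0,0,0,0]
    - [0.05,0,0,0,0,0]
    - [0.05,0,0,0,0,0]
    - [0.05,0,0,0,0,0]

```text
time: 16.23
tool_pos: [0.5251, 0.1192, 0.0361]
ee_rot: [3.141, 0.0, 0.283]
wrist_force: [-0.6, -0.6, 0.5]
width: 0.0005
finger_force: 0.5
```

```bash
cat >> h.py <<'E'
def ends():
    s=snapshot("side"); F=fix(pts(s)); q=F[(abs(F[...,1]-1)<20)&(F[...,2]>62)&(F[...,2]<78)&(F[...,0]>-95)&(F[...,0]<95)]
    print(np.percentile(q[:,0],[0,1,3,10,90,97,99,100]).round(1)); return s
E
python3 -c "
from h import *
state();ends();blank()"
```

```text
t 16.23 tcp_fix [-65.3  -0.3  36.1] F [-0.6 -0.6  0.5]
[-72.9 -54.1 -51.4 -41.5  74.2  85.   87.7  90.2]
(-43, -20) 197 [ 2.4 54.6] 1.6
(-15, 10) 215 [ 2.1 55. ] 1.7
(10, 33) 153 [ 2.3 54.7] 1.8
```

Request:
drive_tool:
  commands:
    - [0.05,0,0,0,0,0]
    - [0.05,0,0,0,0,0]

```text
time: 16.58
tool_pos: [0.5289, 0.1203, 0.0361]
ee_rot: [3.142, 0.0, 0.283]
wrist_force: [-0.7, -0.5, 0.7]
width: 0.0007
finger_force: 0.5
```

Request:
drive_tool:
  commands:
    - [0.03,0,0,0,0,0]

```text
time: 16.7
tool_pos: [0.5301, 0.1207, 0.0361]
ee_rot: [3.141, 0.0, 0.283]
wrist_force: [-0.3, -0.2, -0.9]
width: 0.0006
finger_force: 0.5
```

Request:
drive_tool:
  commands:
    - [0.03,0,0,0,0,0]

```text
time: 16.82
tool_pos: [0.5307, 0.1208, 0.0361]
ee_rot: [3.141, 0.001, 0.283]
wrist_force: [-3.9, -0.8, 1.5]
width: 0.0005
finger_force: 1.7
```

```bash
python3 -c "
from h import *
state();ends()"
```

```text
t 16.82 tcp_fix [-59.5  -0.3  36.1] F [-3.9 -0.8  1.5]
[-67.  -48.4 -45.9 -35.7  74.8  84.4  87.3  89.5]
```

Request:
drive_tool:
  commands:
    - [0.03,0,0,0,0,0]

```text
time: 17.0
tool_pos: [0.5307, 0.1208, 0.036]
ee_rot: [3.142, 0.004, 0.283]
wrist_force: [-6.7, -2.1, 4.0]
width: 0.0008
finger_force: 3.5
```

Request:
drive_tool:
  commands:
    - [0.02,0,0,0,0,0]

```text
time: 17.12
tool_pos: [0.5306, 0.1208, 0.0358]
ee_rot: [-3.142, 0.006, 0.283]
wrist_force: [-8.0, -1.9, 4.5]
width: 0.0005
finger_force: 4.2
```

The tool is stalled and the force is rising past 8 N, so the blank is against the stop. I'll back off straight and rise.

Request:
drive_tool:
  commands:
    - [-0.05,0,0,0,0,0]
    - [-0.1,0,0,0,0,0]
    - [-0.3,0,0,0,0,0]
    - [-0.6,0,0,0,0,0]
    - [-0.3,0,0,0,0,0]
    - [0,0,-0.6,0,0,0]
    - [0,0,-0.8,0,0,0]
    - [0,0,-0.8,0,0,0]
    - [0,0,0,0,0,0]
    - [0,0,0,0,0,0]

```text
time: 18.38
tool_pos: [0.4807, 0.1064, 0.1232]
ee_rot: [-3.141, 0.001, 0.283]
wrist_force: [-0.3, -0.6, -0.7]
width: 0.0003
finger_force: 0.0
```

Run:
```python
from h import *
state();ends();blank();s=snapshot("side")
cv2.imwrite("pics/side5.png",cv2.resize(s["image"][150:350,200:460],None,fx=3,fy=3))
```

```text
t 18.38 tcp_fix [-111.5   -0.4  123.2] F [-0.3 -0.6 -0.7]
[-48.7 -48.  -46.4 -36.5  74.6  85.1  87.6  90.4]
(-43, -20) 198 [ 1.9 54.9] 1.7
(-15, 10) 215 [ 2.4 54.9] 1.7
(10, 33) 155 [ 1.7 55. ] 1.9
```

View pics/side5.png

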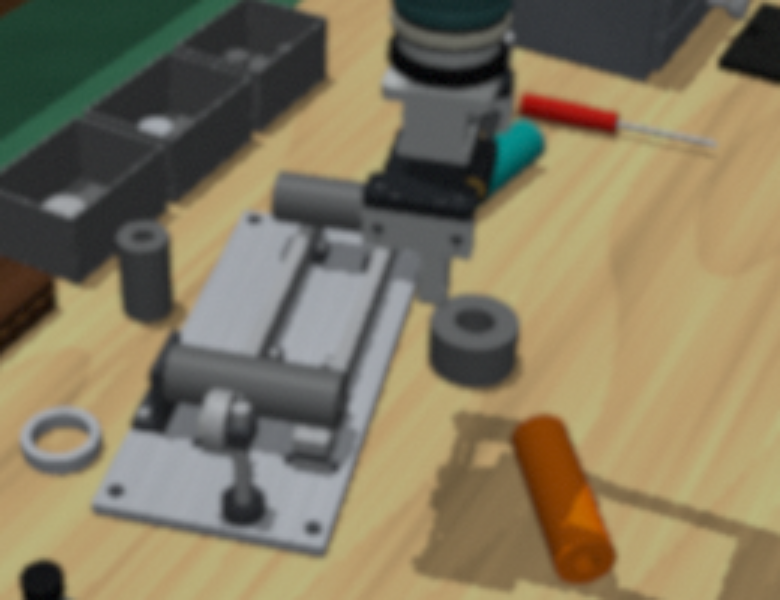

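The blank's far end sits on the stop at (165,375), the near end at x ≈ -49 means far end ≈ 80, and the other things look unmoved.

```bash
python3 -c "
from bench import close_job
print(close_job())"
```

```text
the job is handed in; nothing more can be done
None
```

The blank was rolled into the vees and pushed against the end stop, with its far end measured at x ≈ 80 mm; nothing else appears to have moved, and I handed the job in at about 18 s with no verdict returned.

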